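# Line up a peg rail under the punch and hold out the safety slide

## Task

On the white punch press, slide the beech peg rail along the bed, without lifting it, until the punch tip points inside the black ring drawn on the rail, then let go of the rail. Then pull the spring-loaded safety slide out by its blue handle until its black pointer stands over the red mark, and finish while still gripping the handle and holding it there, so that a colleague can work the pedal. Leave the thread cones, bobbin, mug, screwdriver and tray where they stand.

Things in the scene. Friction and masses are not known exactly. Their poses are not given: they have to be found in the camera images.
- press: white and grey punch press fixed to the table. Origin on the table at its middle; x points to its rear (away from the robot, turned up to 0.2 rad), y to its left, z up. Flat grey bed: x -180 to 130, y -110 to 110 mm, top 20 mm above the table. Column 70 x 55 mm, 157 mm high, at x 80, y -150 mm; its arm (45 mm wide, underside 123 mm up) reaches along y to the punch at x 80, y 0
- punch_tip (a point): lower end of the fixed steel punch (14 mm shank, 3 mm point), 44 mm above the table, so 8 mm above the top of the rail lying on the bed. The punch hangs from a white 38 mm cylinder (underside 112 mm above the table) with an orange cap of 26 mm diameter on top, right above the tip, up to 174 mm
- rail: loose beech board 160 x 44 x 16 mm, about 0.2 kg, flat on the bed, with a square peg standing near one end. Origin at the centre of its underside; x along its length towards the ring end, z up. It starts with the ring 3 to 10 cm short of the punch (nearer the robot), up to 6 cm to the side, turned up to 0.3 rad against the press; its final turn does not matter
- ring (a point): centre of the black ring (15 mm outside, 11 mm inside diameter) on the board's top face, 62 mm from the board's centre along its +x
- peg (a point): on the axis of the upright square wooden peg (22 x 22 mm, sides along the board's x and y, 42 mm tall, its top 58 mm above the board's underside), 45 mm above the board's underside; it stands 55 mm from the board's centre along its -x, and serves to grip the board from above
- handle_grip (a point): point on the axis of the upright blue handle of the safety slide, for gripping from above. The handle measures 20 mm (press x) x 26 mm (press y) x 58 mm tall; it stands on the steel slide bar (30 mm wide, top 33.5 mm above the table), its top is 91.5 mm above the table, and this point lies 18 mm below its top. Axes as the press's
- slide (a joint): how far the safety slide is pulled out, in m: 0 = home (its start), 0.08 = end stop. Growing values move the handle along the press's -x, roughly towards the robot. A spring pulls it home with 4 N at home plus 1 N per 10 mm of travel; let go, it returns. The bar runs on a grey rail 75 mm wide, 20 mm high; a white housing, 56 mm high, stands 120 mm behind the handle's home
- pointer (a point): tip of the thin black pointer (4 mm wide) that sticks out of the left side of the steel slide bar, 100 mm behind the handle; it moves with the slide
- red_mark (a point): middle of the red mark, a clip 10 mm wide (along press x) on the paper scale left of the slide bar, 25 to 55 mm in front (press -x) of the pointer's home, differently each time; it stays as set. Axes as the press's. The pointer must be over the red width: within 5 mm of this point along press x
- bobbin: small metal bobbin, 28 mm diameter, 15 mm tall, standing on the bed near its rear left corner; origin at its underside
- thread_red: red thread cone, 54 mm diameter, 100 mm tall, standing on the table in front and to the left of the press; origin at its underside
- thread_blue: blue thread cone, same size, to the right
- thread_yellow: yellow thread cone, same size, to the right at the rear
- mug: white mug, 76 mm diameter, 85 mm tall, to the left at the rear
- screwdriver: orange screwdriver 190 mm long lying on the table to the right
- peg_tray: empty white open tray 150 x 110 x 50 mm on the table to the left

How it is judged:
On the way, in this order (a step that is already met when the one before it is completed fails the run):
1. the ring lies under the punch tip, the rail flat on the bed, at rest and let go, the slide still home (horizontal distance between ring and punch_tip below 0.006 m and z of rail in the frame of press below 0.024 m and angle between rail's own z axis and vertical below 0.06 rad and linear speed of rail below 0.01 m/s and contact force between the fingers and rail below 0.1 N and value of joint slide below 0.01 m), for 0.3 s.
2. the fingers hold the slide's pointer over the red mark (x of pointer in the frame of red_mark between -0.005 and 0.005 m and contact force between the fingers and slide above 1 N), for 0.3 s.
At the end, for the whole second after the job is handed in: the punch tip is within 6 mm (seen from above) of the ring's centre with the rail flat on the bed and untouched, the slide's pointer is within 5 mm of the middle of the red mark and still, and the fingers are still holding the handle (over 1 N) (all of step 2 and horizontal distance between ring and punch_tip below 0.006 m and z of rail in the frame of press below 0.024 m and angle between rail's own z axis and vertical below 0.06 rad and velocity of joint slide between -0.01 and 0.01 m/s and contact force between the fingers and rail below 0.1 N); the arm keeps its last pose, push and grip.
It fails at once if the rail is lifted more than 10 mm off the bed (z of rail in the frame of press above 0.03 m).
It fails at once if a bystander is moved more than 30 mm or knocked over (distance of any of thread_red, thread_blue, thread_yellow, bobbin, mug, screwdriver, peg_tray from where it was at the start of the episode above 0.03 m or angle between any of thread_red, thread_blue, thread_yellow, bobbin, mug, peg_tray's own z axis and vertical above 0.5 rad).
It also fails if it takes over 61 s, if anything falls off the work surface, if the arm or the gripper's body presses on something with over 40 N, if the wrist force passes 120 N, or if a joint passes its speed limit or range.

## Robot

A 7-joint arm with a two-finger parallel gripper is mounted at the origin on the work surface. World frame = base frame: x ahead of the robot, y to its left, z up, the work surface at z = 0. Lengths are in m, angles in rad, forces in N, time in s.
With the tool pointing down it reaches from about 0.4 to 0.85 m from the base axis. Payload 10.4 kg.
Tool frame: the origin (TCP) lies midway between the tips of the shut fingers; the grasp point (between the pads) lies manip.grip_depth behind it (manip.grip_depth is the distance from the TCP to the grasp point, in m); z points along the fingers, x is the direction in which the jaws open and shut, and the axes are right-handed (so a half turn about z gives the same grasp; the last joint's range is limited). The gripper opens to 85 mm and grips with 20 to 120 N. Pads are 22 mm wide; open, the fingers measure 114 mm over their backs; the gripper's body (76 mm by 85 mm) begins 54 mm behind the grasp point. The pads swing forward as they close: fully open they stand 13 mm farther back than shut.
Start: joints at [1.154, 0.332, -0.065, 1.46, 0.022, 1.35, -0.088], TCP at [0.24, -0.577, 0.231] pointing down, gripper open.
Joint ranges: [-2.6, 2.6], [-0.5, 2.12], [-1.47, 1.34], [0.16, 2.42], [-1.27, 4.41], [0.06, 2.06], [-2.6, 2.6]. Speed limits (rad/s): [2.22, 2.22, 2.79, 2.79, 3.14, 3.14, 3.14].

## Interface

Orientations are given as a unit quaternion [x, y, z, w].
In Python, from workcell import manip gives the robot as it stands. The module is installed in compiled form; this text tells all that it offers.
- The arm moves only by the tool send_rows, never from a script. Its argument "steps" is a list of rows, each a list of 2 entries, a list of its own where there are three numbers: the shift along the tool's x, y, z in m, then the turn about the tool's z in rad. In form: [[[x, y, z], spin], ...]. A call has exactly 8 rows; each row is the pose to reach, as a shift and turn from the pose commanded when the call began, along the tool's axes at that moment; what a row does not reach only later rows make up. A row lasts 1/8 s, in which the tool goes at most 62.5 mm and 10.7 degrees, less where a joint would pass 70% of its speed; a pose out of reach is approached as far as the arm can. A call with a gripper value outside its range is refused whole. "hand" is the opening, from 0 (shut) to 1 (fully open), set as the call begins (left out, the last holds). The fingers move at their own pace and stop on an object; "force" is the grip in N (left out, the last holds). Time passes only in rows, so rows that repeat a pose let the fingers close, or fill a call up. It gives the time, the measured TCP pose, the force and the opening at its end, in the units of the state.
- manip.get_obs(): the state, without advancing time (a new reading comes with each control period).
- manip.camera(name): name is "scene" or "top" or "wrist"; returns (picture, depth): 420x560x3 uint8, red, green, blue; 420x560 float32, m along the optical axis (not along the pixel's ray), 0 where there is no reading.
- manip.camera_info(name): a dict with "intrinsics" (3x3 intrinsics, pixels), "pose" (4x4, takes a point from camera to world coordinates); the wrist camera has in their place "T_tool_cam" (4x4, takes a point from camera to tool coordinates, whose origin is the TCP and whose axes are the tool frame's). Camera axes: x right, y up, looking along -z (the intrinsics and any distortion apply to the point x, -y, -z); pixel columns grow to the right and rows downward; lengths in m; the calibration is good to about 2 mm. A picture is of the moment at which its call begins: read the wrist's pose just before it. camera_info takes no time and is no camera call.
- manip.hand_in(): hands the job in, once; it reports no verdict.
The state is a dict: "clock": time; "joint_pos": joint angles; "joint_velocities": joint speeds; "tau": joint torques, N m; "position": TCP position; "ee_rot": TCP orientation; "ft_force": force on the tool from outside, world axes, zero at the start; "torque": the same for the moment, N m; "grip_width": opening from 0.0 (shut) to 1.0 (fully open).
Only numpy, scipy, OpenCV 4.12 (cv2) and the standard library are available. Lean on these libraries where they do the work, as an engineer would, in place of code of your own. Each camera call takes 0.05 s, during which the arm holds its last target.

## Working session

There is one attempt and no reset: what is moved stays moved. The work goes in short steps, Python scripts to look and compute and a tool call to move; the robot and the scene stay as the last step left them, time stands still between calls to the robot, and variables do not carry over. Pictures are saved under pics/ and viewed, and the job is handed in when it is done.

Besides the shell and the picture viewer there is one more tool, called after ">>>" in YAML: its name, and indented under it one key for each argument. send_rows: Moves the arm, as the interface text tells. Its arguments: {"type":"object","properties":{"steps":{"type":"array"},"hand":{"type":"number"},"force":{"type":"number"}},"required":["steps"]}

```bash
ls; mkdir -p pics
python3 - <<'E'
from workcell import manip
import cv2, numpy as np
print(manip.get_obs(), manip.grip_depth)
for n in ["scene","top","wrist"]:
    print(n, manip.camera_info(n))
for n in ["scene","top"]:
    p,d=manip.camera(n); cv2.imwrite(f"pics/{n}0.png",p[:,:,::-1]); np.savez(f"{n}0.npz",p=p,d=d)
E
```

```text
pics
{'clock': 0.0, 'joint_pos': array([ 1.15440801,  0.33289256, -0.06468925,  1.46093101,  0.02162409,
        1.34991555, -0.08849352]), 'joint_velocities': array([ 0.00115939, -0.00030696,  0.00085918, -0.00058589,  0.00100261,
        0.0003639 ,  0.00065068]), 'tau': array([-5.73907491e-04, -6.25434494e+01,  4.89726558e-02, -3.91618502e+01,
        1.61136850e-02,  9.89917084e-03,  3.05651406e-05]), 'position': array([ 0.23964296, -0.57682409,  0.23050793]), 'ee_rot': array([ 8.31778057e-01, -5.55107862e-01, -6.28022434e-04, -3.62520868e-04]), 'ft_force': array([ 0.31626744, -0.6324724 ,  0.09245918]), 'torque': array([-0.03710084,  0.01453006,  0.04046825]), 'grip_width': 0.9987231358770777} 0.0187
scene {'intrinsics': array([[468.00865839,   0.        , 277.48407094],
       [  0.        , 468.00865839, 208.66451931],
       [  0.        ,   0.        ,   1.        ]]), 'pose': array([[-0.47196441, -0.66555161,  0.57817873,  1.27269234],
       [ 0.88158351, -0.36204959,  0.30287063,  0.44657162],
       [ 0.00775334,  0.65265699,  0.75761384,  1.11507335],
       [ 0.       
[... 304 characters left out ...]
756, -0.01681185,  0.01679769,  0.03867249],
       [ 0.01494849,  0.10464671,  0.99439711,  1.30614946],
       [ 0.        ,  0.        ,  0.        ,  1.        ]])}
wrist {'intrinsics': array([[299.88180783,   0.        , 278.42727135],
       [  0.        , 299.88180783, 208.74808428],
       [  0.        ,   0.        ,   1.        ]]), 'T_tool_cam': array([[ 9.99999346e-01,  1.14319576e-03, -1.09467815e-05,
         7.32330848e-04],
       [ 1.08404622e-03, -9.51213245e-01, -3.08532313e-01,
        -7.97300716e-02],
       [-3.63125555e-04,  3.08532099e-01, -9.51213862e-01,
        -1.43703828e-01],
       [ 0.00000000e+00,  0.00000000e+00,  0.00000000e+00,
         1.00000000e+00]])}
```

View pics/scene0.png

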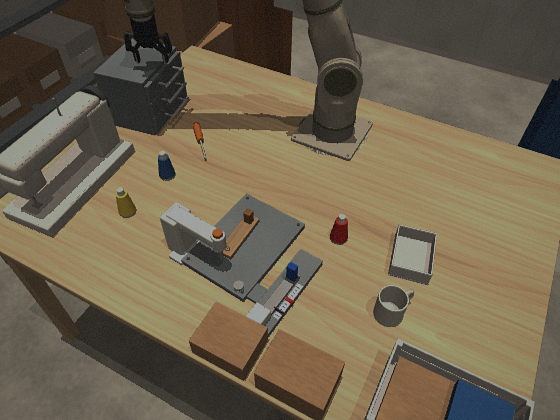

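View pics/top0.png

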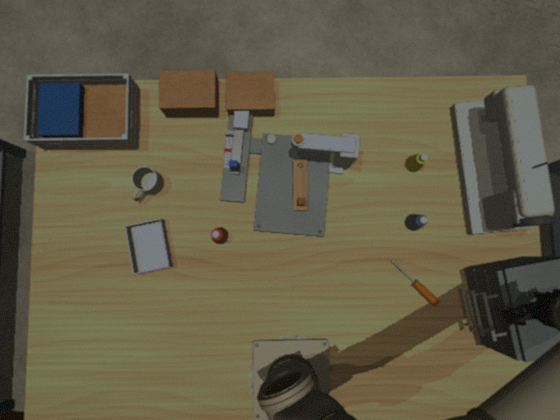

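The pictures show the press bed around top (292,185), the rail with its peg at (301,201), the orange cap at (298,139), the blue handle at (234,165) and the red mark near (228,150). I'll zoom in next.

```bash
cat > h.py <<'E'
import numpy as np, cv2
from workcell import manip
from scipy.spatial.transform import Rotation as R
def ray(K,T,u,v):
    d=np.array([(u-K[0,2])/K[0,0],-(v-K[1,2])/K[1,1],-1.0]); return T[:3,3],T[:3,:3]@d
def unproj(K,T,u,v,dep):
    o,d=ray(K,T,u,v); return o+d*dep
def atz(K,T,u,v,z):
    o,d=ray(K,T,u,v); return o+d*((z-o[2])/d[2])
def cloud(K,T,D):
    v,u=np.indices(D.shape); d=np.stack([(u-K[0,2])/K[0,0],-(v-K[1,2])/K[1,1],-np.ones_like(D)],-1)*D[...,None]
    return d@T[:3,:3].T+T[:3,3]
def proj(K,T,X):
    p=T[:3,:3].T@(np.asarray(X)-T[:3,3]); return np.array([K[0,2]+K[0,0]*p[0]/-p[2],K[1,2]-K[1,1]*p[1]/-p[2]])
def tri(rays):
    A=np.zeros((3,3));b=np.zeros(3)
    for o,d in rays:
        d=d/np.linalg.norm(d);M=np.eye(3)-np.outer(d,d);A+=M;b+=M@o
    return np.linalg.solve(A,b)
def wristT(o):
    T=np.eye(4);T[:3,:3]=R.from_quat(o['ee_rot']).as_matrix();T[:3,3]=o['position']
    return T@manip.camera_info("wrist")["T_tool_cam"]
def snap(n,name):
    o=manip.get_obs(); p,d=manip.camera(n); ci=manip.camera_info(n)
    T=wristT(o) if n=="wrist" else ci["pose"]
    cv2.imwrite(f"pics/{name}.png",p[:,:,::-1]); np.savez(f"{name}.npz",p=p,d=d,K=ci["intrinsics"],T=T); return o
def load(name):
    z=np.load(name+".npz"); return z["p"],z["d"],z["K"],z["T"]
def crop(name,u0,v0,u1,v1,s,out):
    p=load(name)[0][v0:v1,u0:u1,::-1]; cv2.imwrite(f"pics/{out}.png",cv2.resize(np.clip(p.astype(float)*1.6,0,255).astype(np.uint8),None,fx=s,fy=s,interpolation=cv2.INTER_CUBIC))
E
python3 - <<'E'
from h import *
for n in ["scene","top"]:
    z=np.load(n+"0.npz");ci=manip.camera_info(n); np.savez(n+"0.npz",p=z["p"],d=z["d"],K=ci["intrinsics"],T=ci["pose"])
crop("top0",200,95,370,245,4,"topc"); crop("scene0",150,180,340,340,4,"scenec")
E
```

```text
(no output)
```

View pics/topc.png

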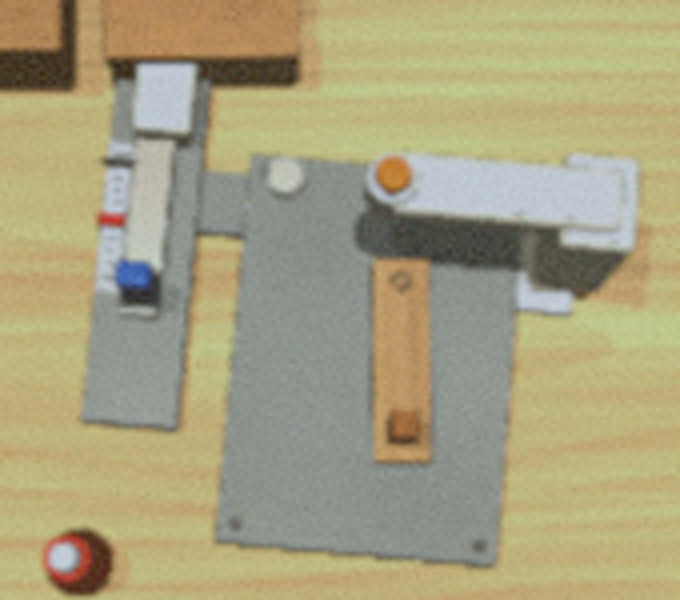

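View pics/scenec.png

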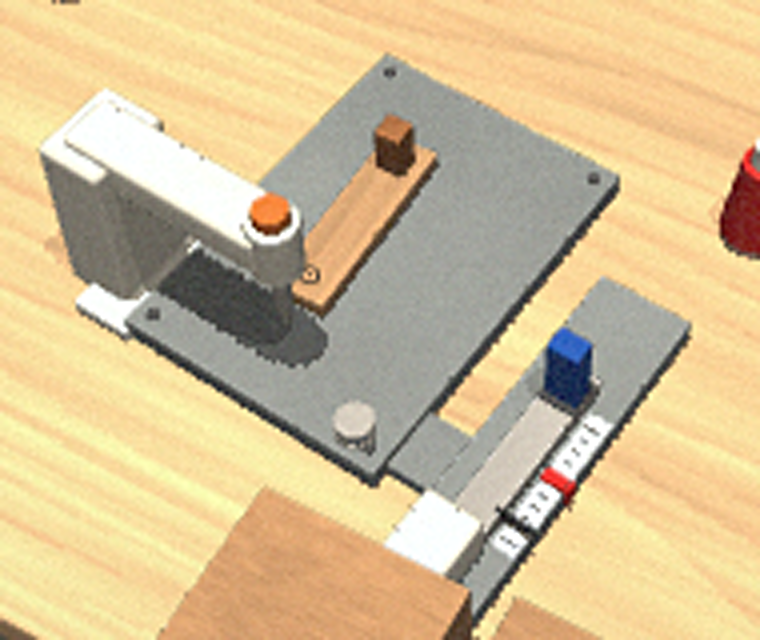

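Run:
```python
from h import *
_,Dt,Kt,Tt=load("top0");_,Ds,Ks,Ts=load("scene0")
f=lambda c,off:((c[0]+.5)/4-.5+off[0],(c[1]+.5)/4-.5+off[1])
pts={"cap":((394,173),(270,215),.174),"ring":((401,281),(311,274),.036),"pegtop":((404,426),(395,128),.078),
"handletop":((135,272),(570,345),.0915),"red":((111,219),(558,485),None),"pointer":((110,160),(503,517),None),
"bolt_nl":((236,524),(594,178),.02),"bolt_nr":((480,546),(390,72),.02),"corner_fl":((218,542),(618,183),.02),"corner_fr":((495,565),(388,56),.02),"corner_rl":((253,155),(375,481),.02)}
for k,(a,b,z) in pts.items():
    a=f(a,(200,95));b=f(b,(150,180))
    X=tri([ray(Kt,Tt,*a),ray(Ks,Ts,*b)])
    d1=unproj(Kt,Tt,*a,Dt[round(a[1]),round(a[0])])
    print(k,X.round(4),"depth",d1.round(4), "resid",(proj(Kt,Tt,X)-a).round(1),(proj(Ks,Ts,X)-b).round(1), "" if z is None else (atz(Kt,Tt,*a,z).round(4), atz(Ks,Ts,*b,z).round(4)))
```

```text
cap [ 0.6978 -0.0286  0.169 ] depth [ 0.6973 -0.0293  0.1727] resid [-0.3  0.2] [-0.4 -0.1] (array([ 0.6969, -0.0292,  0.174 ]), array([ 0.7005, -0.0251,  0.174 ]))
ring [ 0.6488 -0.0399  0.0382] depth [ 0.6498 -0.041   0.0361] resid [-0.3  0.2] [-0.4 -0. ] (array([ 0.6498, -0.041 ,  0.036 ]), array([ 0.6472, -0.0399,  0.036 ]))
pegtop [ 0.5308 -0.0379  0.0766] depth [ 0.5311 -0.0383  0.0753] resid [-0.1  0. ] [-0.1 -0. ] (array([ 0.5308, -0.0381,  0.078 ]), array([ 0.5317, -0.037 ,  0.078 ]))
handletop [0.6472 0.1619 0.0902] depth [0.6476 0.16   0.0917] resid [-0.6  0.3] [-0.7 -0. ] (array([0.6477, 0.16  , 0.0915]), array([0.6472, 0.1641, 0.0915]))
red [0.7061 0.1867 0.0201] depth [0.7053 0.1853 0.0245] resid [-0.3  0.1] [-0.4 -0. ] 
pointer [0.751  0.1781 0.0409] depth [0.7507 0.185  0.0319] resid [ 1.9 -0.9] [2.6 0.1] 
bolt_nl [0.4631 0.0915 0.0215] depth [0.4637 0.0903 0.0202] resid [-0.4  0.2] [-0.4 -0. ] (array([0.4637, 0.0903, 0.02  ]), array([0.4614, 0.0922, 0.02  ]))
bolt_nr [ 0.4429 -0.0976  0.0204] depth [ 0.4433 -0.0985  0.02  ] resid [-0.3  0.1] [-0.3 -0. ] (array([ 0.4433, -0.0985,  0.02  ]), array([ 0.4422, -0.0969,  0.02  ]))
corner_fl [0.4501 0.106  0.0099] depth [0.4505 0.1049 0.011 ] resid [-0.3  0.2] [-0.4 -0. ] (array([0.45  , 0.1044, 0.02  ]), array([0.4571, 0.1102, 0.02  ]))
corner_fr [ 0.4279 -0.1087  0.019 ] depth [ 0.4291 -0.1118  0.0021] resid [-0.4  0.2] [-0.4 -0. ] (array([ 0.4284, -0.1098,  0.02  ]), array([ 0.4282, -0.107 ,  0.02  ]))
corner_rl [0.7579 0.0753 0.0126] depth [0.7582 0.0733 0.0148] resid [-0.6  0.3] [-0.8 -0.1] (array([0.7567, 0.0731, 0.02  ]), array([0.7605, 0.0798, 0.02  ]))
```

```bash
cat >> h.py <<'E'
def delta(tx,ty,tz,yaw):
    o=manip.get_obs(); M=R.from_quat(o['ee_rot']).as_matrix()
    y0=np.arctan2(M[1,0],M[0,0])
    print("t",round(o['clock'],2),"pos",o['position'].round(4),"yaw",round(y0,4),"tilt",M[:,2].round(4),"F",o['ft_force'].round(2),"w",round(float(o['grip_width']),3))
    print("shift",(M.T@(np.array([tx,ty,tz])-o['position'])).round(4),"spin",round(-(yaw-y0),4))
E
python3 -c "
from h import *
delta(.531,-.038,.2,-.02)"
```

```text
t 0.1 pos [ 0.2397 -0.5768  0.2306] yaw -1.177 tilt [-5.0e-04  1.2e-03 -1.0e+00] F [-0.03 -0.85  0.01] w 0.998
shift [-0.3858 -0.4758  0.0311] spin -1.157
```

>>> send_rows:
  steps:
    - [[-0.03, -0.04, 0.0], -0.13]
    - [[-0.07, -0.085, 0.0], -0.28]
    - [[-0.105, -0.13, 0.0], -0.44]
    - [[-0.14, -0.175, 0.0], -0.6]
    - [[-0.18, -0.22, 0.005], -0.76]
    - [[-0.215, -0.265, 0.01], -0.92]
    - [[-0.255, -0.31, 0.015], -1.07]
    - [[-0.285, -0.355, 0.02], -1.157]
  hand: 1

```text
clock: 1.1
position: [0.4587, -0.1757, 0.2112]
ee_rot: [1.0, -0.008, -0.0, 0.0]
ft_force: [0.9, -0.6, -0.1]
grip_width: 1.006
```

```bash
python3 -c "
from h import *
delta(.531,-.038,.2,-.02)"
```

```text
t 1.1 pos [ 0.4587 -0.1757  0.2112] yaw -0.0157 tilt [-1.e-04 -4.e-04 -1.e+00] F [ 0.85 -0.57 -0.05] w 1.006
shift [ 0.0702 -0.1388  0.0111] spin 0.0043
```

>>> send_rows:
  steps:
    - [[0.02, -0.04, 0.003], 0]
    - [[0.045, -0.09, 0.006], 0]
    - [[0.06, -0.12, 0.009], 0]
    - [[0.07, -0.137, 0.011], 0]
    - [[0.07, -0.137, 0.011], 0]
    - [[0.07, -0.137, 0.011], 0]
    - [[0.07, -0.137, 0.011], 0]
    - [[0.07, -0.137, 0.011], 0]

```text
clock: 2.1
position: [0.5309, -0.043, 0.2004]
ee_rot: [1.0, -0.011, 0.0, 0.0]
ft_force: [0.8, -0.0, 0.2]
grip_width: 0.997
```

```bash
python3 -c "
from h import *
o=snap('wrist','w1')
delta(.531,-.038,.2,-.02)"
```

```text
t 2.15 pos [ 0.5309 -0.0428  0.2004] yaw -0.0209 tilt [ 2.e-04 -4.e-04 -1.e+00] F [-0.27 -0.24  0.17] w 0.999
shift [-0.     -0.0048  0.0004] spin -0.0009
```

View pics/w1.png

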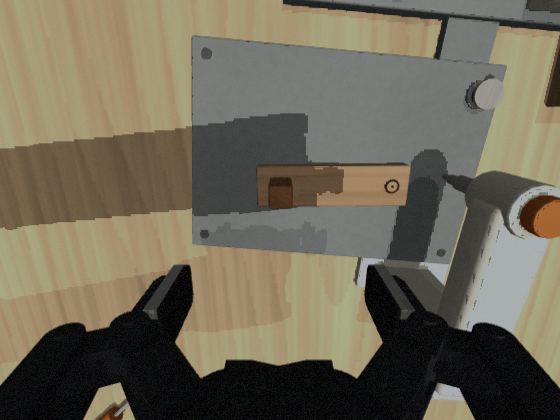

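Run:
```python
from h import *
crop("w1",250,140,450,220,4,"w1c")
crop("w1",360,150,480,220,6,"w1d")
```

```text
(no output)
```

View pics/w1c.png

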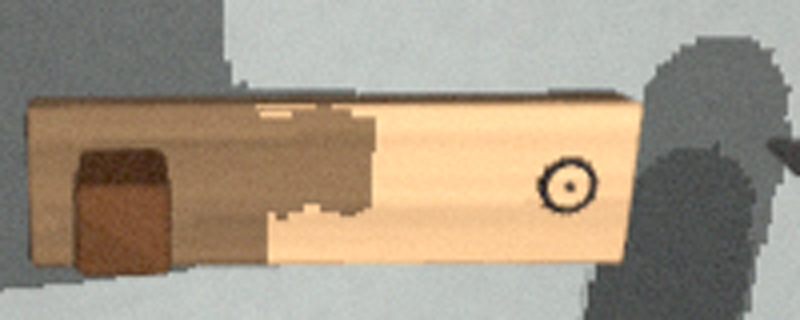

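View pics/w1d.png

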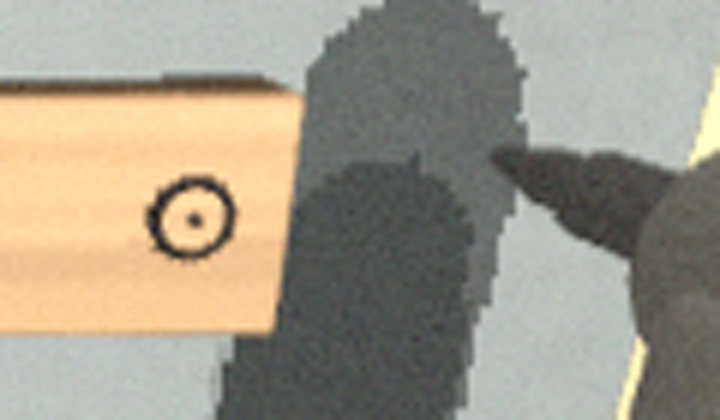

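The ring is at about (392,186), the punch tip at about (442,175) and the peg top at about (280,197).

Run:
```python
from h import *
p,D,K,T=load("w1"); print(T[:3,3])
r=atz(K,T,392,186.1,.036);t=atz(K,T,441.8,175.3,.045);g=atz(K,T,280,196.6,.078)
print("ring",r,D[186,392],unproj(K,T,392,186.1,D[182,392]),"tip",t,D[175,443],"peg",g,unproj(K,T,280,196,D[196,280]))
print("ringtri",tri([ray(K,T,392,186.1),ray(*load("top0")[2:],300,165)]))
print("tip-ring",t-r,"yaw",np.arctan2((r-g)[1],(r-g)[0]),np.linalg.norm((r-g)[:2]))
delta(g[0],g[1],.047,-.02)
```

```text
[0.5333825  0.03571651 0.34409513]
ring [ 0.65153439 -0.0419965   0.036     ] 0.3132001 [ 0.65032745 -0.04120264  0.03914724] tip [ 0.69742045 -0.02960571  0.045     ] 0.29869428 peg [ 0.53323991 -0.03904705  0.078     ] [ 0.53325261 -0.03798036  0.07977075]
ringtri [ 0.64830814 -0.04056557  0.04318086]
tip-ring [0.04588606 0.01239078 0.009     ] yaw -0.024927913943364684 0.1183312408258246
t 2.15 pos [ 0.5309 -0.0428  0.2004] yaw -0.0209 tilt [ 2.e-04 -4.e-04 -1.e+00] F [-0.27 -0.24  0.17] w 0.999
shift [ 0.0022 -0.0039  0.1534] spin -0.0009
```

>>> send_rows:
  steps:
    - [[0.001, -0.004, 0.03], 0]
    - [[0.002, -0.004, 0.07], 0]
    - [[0.002, -0.004, 0.11], 0]
    - [[0.002, -0.004, 0.135], 0]
    - [[0.002, -0.004, 0.148], 0]
    - [[0.002, -0.004, 0.152], 0]
    - [[0.002, -0.004, 0.152], 0]
    - [[0.002, -0.004, 0.152], 0]

```text
clock: 3.15
position: [0.5338, -0.0383, 0.0493]
ee_rot: [1.0, -0.01, 0.001, 0.0]
ft_force: [0.1, 0.5, -0.5]
grip_width: 1.001
```

>>> send_rows:
  steps:
    - [[0, 0, 0], 0]
    - [[0, 0, 0], 0]
    - [[0, 0, 0], 0]
    - [[0, 0, 0], 0]
    - [[0, 0, 0], 0]
    - [[0, 0, 0], 0]
    - [[0, 0, 0], 0]
    - [[0, 0, 0], 0]
  hand: 0
  force: 30

```text
clock: 4.15
position: [0.5331, -0.0382, 0.0484]
ee_rot: [1.0, -0.01, 0.0, 0.0]
ft_force: [-2.4, -0.1, 5.2]
grip_width: 0.254
```

```bash
python3 -c "
from h import *
o=snap('wrist','w2')
delta(.531,-.038,.047,-.02)
crop('w2',300,100,560,300,3,'w2c')"
```

```text
t 4.2 pos [ 0.5332 -0.0382  0.0485] yaw -0.02 tilt [ 1.e-04 -1.e-04 -1.e+00] F [-2.24 -0.23  5.17] w 0.253
shift [-0.0022 -0.0002  0.0015] spin -0.0
```

View pics/w2.png

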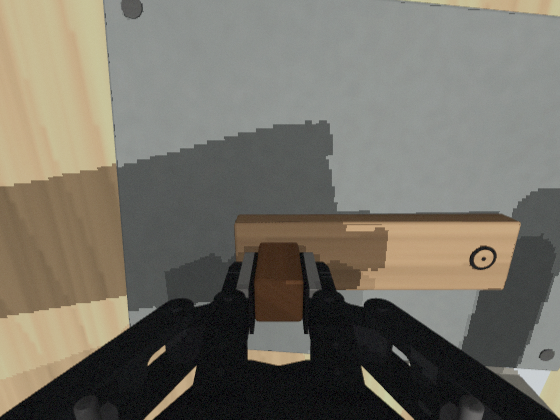

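View pics/w2c.png

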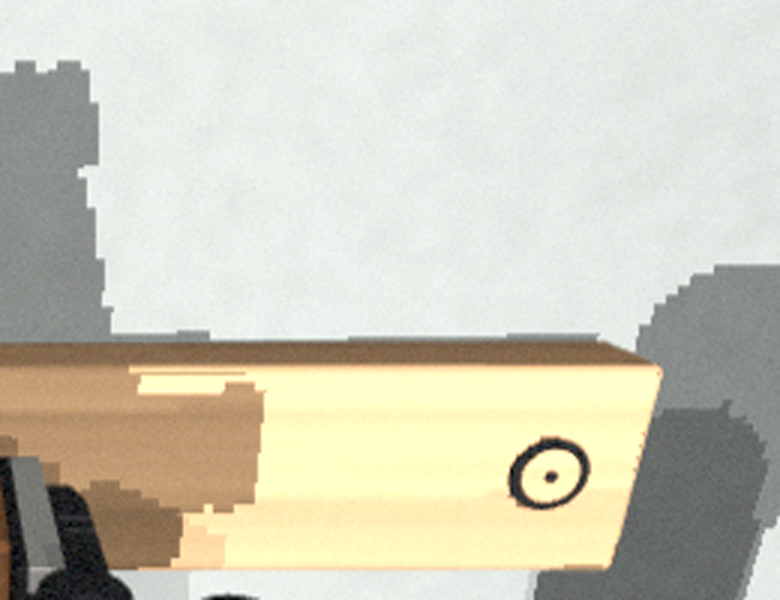

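Peg gripped (opening ≈ 21.5 mm), with the ring at (483,259). Next I check the ring position and work out the slide.

Run:
```python
from h import *
p,D,K,T=load("w2")
r=atz(K,T,483.1,258.5,.036); print(r, unproj(K,T,483.1,258.5,D[260,483]))
o=manip.get_obs(); g=o['position']; print(np.linalg.norm((r-g)[:2]),np.arctan2(*(r-g)[1::-1]))
# predicted pixel of ring is fixed while gripping
delta(.5331+.0465,-.0382+.0125,.0485,-.02)
```

```text
[ 0.65230304 -0.04303927  0.036     ] [ 0.65136626 -0.04236945  0.03725303]
0.11922866840041192 -0.040413232248342326
t 4.2 pos [ 0.5332 -0.0382  0.0485] yaw -0.02 tilt [ 1.e-04 -1.e-04 -1.e+00] F [-2.24 -0.23  5.17] w 0.253
shift [ 0.0462 -0.0134 -0.    ] spin -0.0
```

>>> send_rows:
  steps:
    - [[0.004, -0.001, 0], 0]
    - [[0.012, -0.004, 0], 0]
    - [[0.02, -0.007, 0], 0]
    - [[0.03, -0.01, 0], 0]
    - [[0.038, -0.012, 0], 0]
    - [[0.043, -0.0134, 0], 0]
    - [[0.045, -0.0134, 0], 0]
    - [[0.045, -0.0134, 0], 0]

```text
clock: 5.2
position: [0.5778, -0.0259, 0.0485]
ee_rot: [1.0, -0.01, -0.001, 0.0]
ft_force: [-5.7, -0.4, 9.3]
grip_width: 0.251
```

```bash
python3 -c "
from h import *
o=snap('wrist','w3')
delta(.5797,-.0257,.0485,-.02)
crop('w3',400,160,560,300,5,'w3c')"
```

```text
t 5.25 pos [ 0.5779 -0.0259  0.0485] yaw -0.0202 tilt [-1.2e-03 -5.0e-04 -1.0e+00] F [-6.59  0.17  9.04] w 0.255
shift [ 0.0018 -0.0002 -0.    ] spin -0.0002
```

View pics/w3c.png

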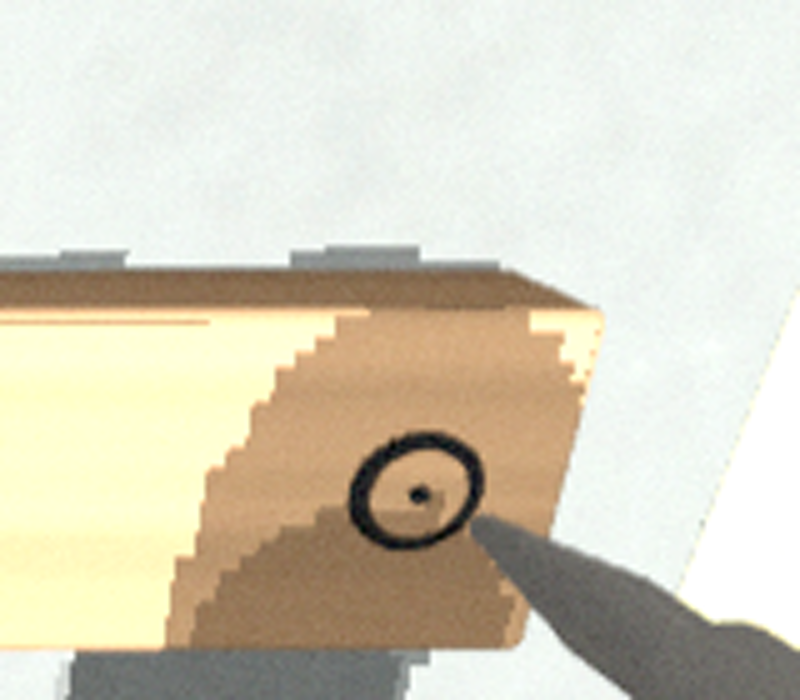

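Run:
```python
from h import *
p,D,K,T=load("w3")
r=atz(K,T,483.6,258.5,.036);t=atz(K,T,496.6,264.6,.044)
print(r,t,t-r, D[258,484],D[265,499])
print(proj(K,T,[r[0],r[1],.044]))
```

```text
[ 0.69718726 -0.03062427  0.036     ] [ 0.69909279 -0.03025521  0.044     ] [0.00190553 0.00036906 0.008     ] 0.17244984 0.16027446
[492.99820293 265.25950687]
```

>>> send_rows:
  steps:
    - [[0.001, 0, 0], 0]
    - [[0.002, -0.0005, 0], 0]
    - [[0.0025, -0.0005, 0], 0]
    - [[0.0025, -0.0005, 0], 0]
    - [[0.0025, -0.0005, 0], 0]
    - [[0.0025, -0.0005, 0], 0]
    - [[0.0025, -0.0005, 0], 0]
    - [[0.0025, -0.0005, 0], 0]

```text
clock: 6.25
position: [0.5801, -0.0256, 0.0485]
ee_rot: [1.0, -0.01, -0.001, 0.0]
ft_force: [-8.0, -0.7, 9.6]
grip_width: 0.251
```

>>> send_rows:
  steps:
    - [[0, 0, 0], 0]
    - [[0, 0, 0], 0]
    - [[0, 0, 0], 0]
    - [[0, 0, 0], 0]
    - [[0, 0, 0], 0]
    - [[0, 0, 0], 0]
    - [[0, 0, 0], 0]
    - [[0, 0, 0], 0]
  hand: 0.7

```text
clock: 7.25
position: [0.5809, -0.0253, 0.0483]
ee_rot: [1.0, -0.01, 0.0, 0.0]
ft_force: [-0.7, -0.2, 0.2]
grip_width: 0.698
```

```bash
python3 -c "
from h import *
o=snap('wrist','w4')
delta(.5797,-.0257,.0485,-.02)
crop('w4',400,160,560,300,5,'w4c')"
```

```text
t 7.3 pos [ 0.5809 -0.0253  0.0483] yaw -0.02 tilt [ 1.e-04 -1.e-04 -1.e+00] F [-0.62 -0.19 -0.36] w 0.699
shift [-0.0012  0.0004 -0.0002] spin -0.0
```

View pics/w4c.png

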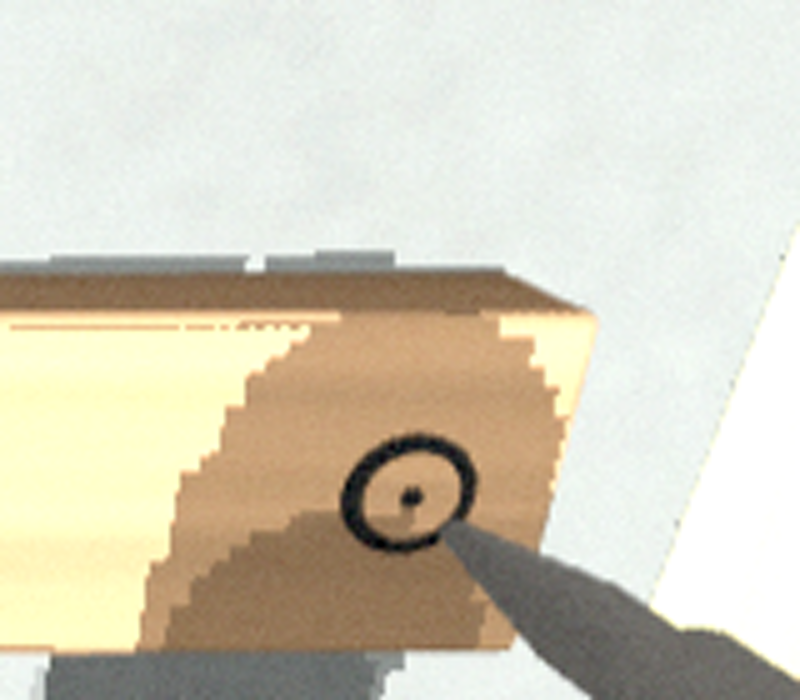

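View pics/w4.png

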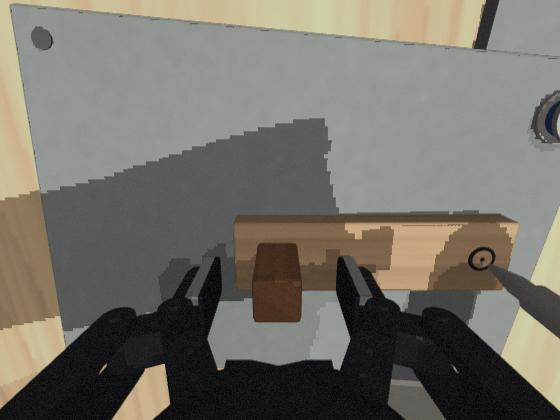

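The punch tip points inside the ring, about 1 mm from its centre, and the rail is free. Now I lift off and move to the handle.

>>> send_rows:
  steps:
    - [[0, 0, -0.03], 0]
    - [[0, 0, -0.07], 0]
    - [[0, 0, -0.11], 0]
    - [[0, 0, -0.14], 0]
    - [[0, 0, -0.15], 0]
    - [[0, 0, -0.15], 0]
    - [[0, 0, -0.15], 0]
    - [[0, 0, -0.15], 0]

```text
clock: 8.3
position: [0.5804, -0.0253, 0.1971]
ee_rot: [1.0, -0.01, -0.001, -0.0]
ft_force: [0.8, 0.0, -0.6]
grip_width: 0.699
```

```bash
python3 -c "
from h import *
o=snap('wrist','w5')
delta(.6475,.162,.2,-.107)
"
```

```text
t 8.35 pos [ 0.5805 -0.0253  0.1974] yaw -0.0199 tilt [-1.4e-03  2.0e-04 -1.0e+00] F [ 0.16  0.15 -0.49] w 0.703
shift [ 0.0633 -0.1886 -0.0027] spin 0.0871
```

View pics/w5.png

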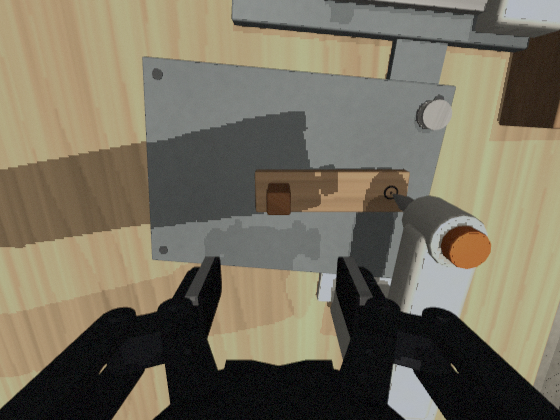

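>>> send_rows:
  steps:
    - [[0.005, -0.03, 0], 0.01]
    - [[0.015, -0.07, 0], 0.03]
    - [[0.03, -0.11, 0], 0.05]
    - [[0.045, -0.15, 0], 0.07]
    - [[0.058, -0.18, 0], 0.087]
    - [[0.063, -0.188, 0], 0.087]
    - [[0.063, -0.188, 0], 0.087]
    - [[0.063, -0.188, 0], 0.087]
  hand: 1

```text
clock: 9.35
position: [0.6477, 0.1597, 0.1982]
ee_rot: [0.999, -0.054, -0.0, 0.0]
ft_force: [-0.8, 0.2, 1.1]
grip_width: 1.001
```

```bash
python3 -c "
from h import *
o=snap('wrist','w6')
delta(.6475,.162,.2,-.107)
crop('w6',220,120,500,320,2.8,'w6c')
"
```

```text
t 9.4 pos [0.6477 0.1597 0.1983] yaw -0.1088 tilt [ 1.e-04 -1.e-03 -1.e+00] F [ 0.21  0.22 -0.48] w 1.003
shift [-0.0004 -0.0023 -0.0017] spin -0.0018
```

View pics/w6.png

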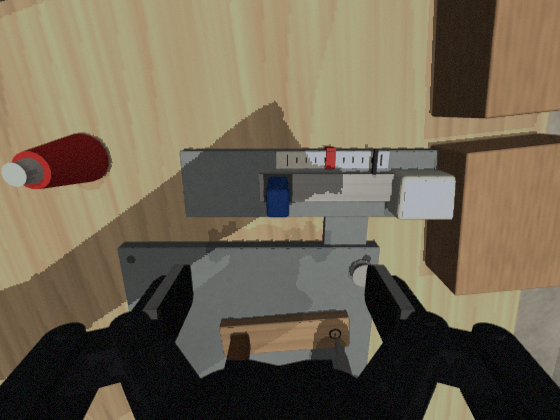

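View pics/w6c.png

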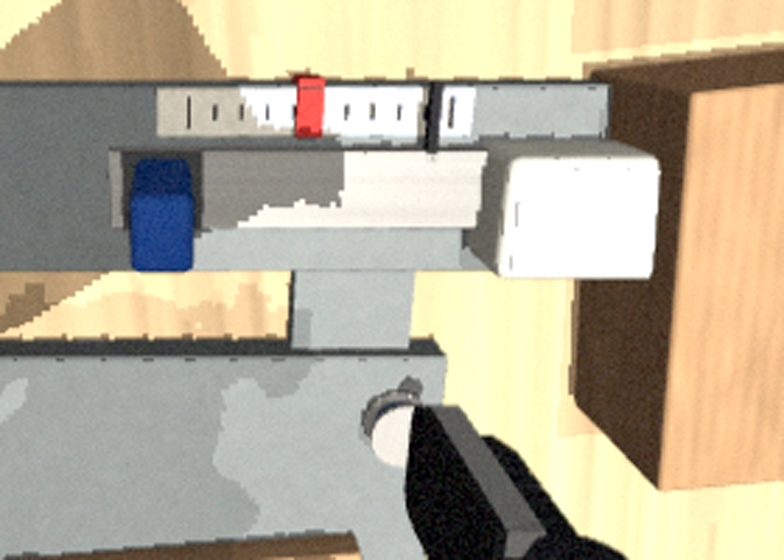

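Wrist view: handle top at (278,203), red mark at (331,157), pointer at (375,162), and the slide axis lies level in the image.

Run:
```python
from h import *
p,D,K,T=load("w6"); _,Dt,Kt,Tt=load("top0")
h=(277.6,202.6);m=(330.8,157.5);q=(374.3,160)
psi=-.107; ex=np.array([np.cos(psi),np.sin(psi),0])
for n,(u,v),z in [("h",h,.0915),("red",m,None),("ptr",q,None)]:
    d=np.median(D[round(v)-1:round(v)+2,round(u)-1:round(u)+2]); X=unproj(K,T,u,v,d); print(n,X.round(4),"along",(X@ex).round(4), "" if z is None else atz(K,T,u,v,z).round(4))
print(D[150:170,374].round(3),D[150:168,331].round(3))
f=lambda c:((c[0]+.5)/4-.5+200,(c[1]+.5)/4-.5+95)
print("tri red",tri([ray(K,T,*m),ray(Kt,Tt,*f((111,219)))]),"handle",tri([ray(K,T,*h),ray(Kt,Tt,*f((135,272)))]),"ptr",tri([ray(K,T,*q),ray(Kt,Tt,*f((118,160)))]))
# red edge pixels
hsv=cv2.cvtColor(p,cv2.COLOR_RGB2HSV); M=((hsv[...,0]<8)|(hsv[...,0]>172))&(hsv[...,1]>150)&(hsv[...,2]>60)
M[:, :250]=0; M[:,400:]=0; M[200:]=0; v,u=np.nonzero(M); print(u.min(),u.max(),u.mean(),v.min(),v.max(),v.mean())
g=p[150:165].astype(int).sum(-1)
for r in (3,6,9,12): print(g[r,366:384])
for z in (.03,.04,.05): print(z,atz(K,T,331,157.5,z)@ex-atz(K,T,*q,z)@ex)
```

```text
h [0.6482 0.1629 0.0925] along 0.6271 [0.6481 0.1627 0.0915]
red [0.7068 0.1858 0.0252] along 0.683 
ptr [0.7498 0.1798 0.0336] along 0.7263 
[0.306 0.305 0.304 0.306 0.304 0.305 0.306 0.306 0.306 0.306 0.308 0.306
 0.307 0.307 0.309 0.308 0.309 0.308 0.31  0.309] [0.312 0.316 0.314 0.314 0.315 0.316 0.314 0.315 0.316 0.315 0.316 0.317
 0.317 0.317 0.318 0.319 0.318 0.32 ]
tri red [0.70678242 0.18544695 0.02138415] handle [0.64837626 0.16081564 0.08638811] ptr [0.75115364 0.17899696 0.02954277]
326 335 330.0529100529101 147 168 157.73015873015873
[525 528 530 531 510 286 284  80  80 115 115 172 438 534 531 534 530 533]
[532 530 527 428 371 294 275  21  78 119 128 209 515 521 368 193 364 532]
[534 529 528 377 283 158  10  29 117 124 130 263 530 519 305 171 447 533]
[533 528 503 292 284 137  16  51 121 123 153 353 531 523 244 233 532 532]
0.03 -0.045109227809774555
0.04 -0.04366263384507785
0.05 -0.04221603988038125
```

```bash
python3 -c "
from h import *
delta(.648,.162,.056,-.107)
"
```

```text
t 9.4 pos [0.6477 0.1597 0.1983] yaw -0.1088 tilt [ 1.e-04 -1.e-03 -1.e+00] F [ 0.21  0.22 -0.48] w 1.003
shift [ 0.     -0.0025  0.1423] spin -0.0018
```

>>> send_rows:
  steps:
    - [[0, -0.002, 0.03], 0]
    - [[0, -0.0025, 0.07], 0]
    - [[0, -0.0025, 0.105], 0]
    - [[0, -0.0025, 0.128], 0]
    - [[0, -0.0025, 0.138], 0]
    - [[0, -0.0025, 0.142], 0]
    - [[0, -0.0025, 0.142], 0]
    - [[0, -0.0025, 0.142], 0]

```text
clock: 10.4
position: [0.6484, 0.164, 0.0573]
ee_rot: [0.999, -0.053, 0.001, -0.0]
ft_force: [-0.5, -0.6, -0.1]
grip_width: 0.998
```

>>> send_rows:
  steps:
    - [[0, 0, 0], 0]
    - [[0, 0, 0], 0]
    - [[0, 0, 0], 0]
    - [[0, 0, 0], 0]
    - [[0, 0, 0], 0]
    - [[0, 0, 0], 0]
    - [[0, 0, 0], 0]
    - [[0, 0, 0], 0]
  hand: 0
  force: 50

```text
clock: 11.4
position: [0.6474, 0.1639, 0.0565]
ee_rot: [0.999, -0.053, -0.0, 0.0]
ft_force: [-5.1, -1.3, 5.2]
grip_width: 0.229
```

```bash
python3 -c "
from h import *
o=snap('wrist','w7')
delta(.648,.162,.056,-.107)
"
```

```text
t 11.45 pos [0.6474 0.1639 0.0565] yaw -0.1067 tilt [-1.e-03 -4.e-04 -1.e+00] F [-4.96 -0.49  4.88] w 0.229
shift [0.0008 0.0019 0.0005] spin 0.0003
```

View pics/w7.png

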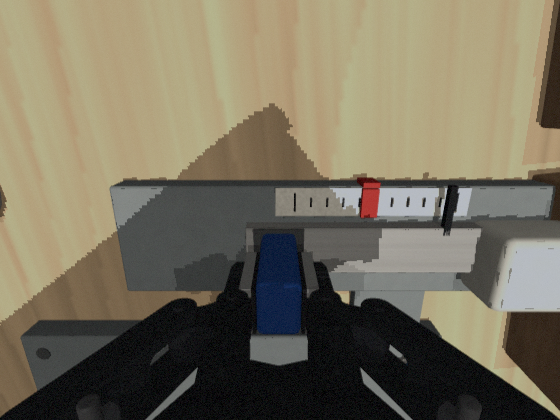

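Handle gripped (19.5 mm opening), pointer at (449,208), red mark at (370,197).

Run:
```python
from h import *
crop('w7',340,165,480,245,5.5,'w7c')
p,D,K,T=load("w7"); psi=-.107; ex=np.array([np.cos(psi),np.sin(psi),0])
hsv=cv2.cvtColor(p,cv2.COLOR_RGB2HSV); M=((hsv[...,0]<8)|(hsv[...,0]>172))&(hsv[...,1]>150)&(hsv[...,2]>60)
v,u=np.nonzero(M); print(u.min(),u.max(),v.min(),v.max())
print(D[180:220:3,370].round(4),D[186:236:3,450].round(4))
for a in [(370.5,190),(370.5,205)]:
    X=unproj(K,T,*a,D[a[1],370]); print(X.round(4),X@ex)
for a in [(451,195),(449,205),(447.5,222)]:
    X=unproj(K,T,*a,D[a[1],round(a[0])]); print(X.round(4),X@ex)
```

```text
357 380 178 217
[0.1845 0.1785 0.1801 0.1804 0.1813 0.1804 0.182  0.1825 0.1824 0.1842
 0.1849 0.1826 0.1848 0.1893] [0.1707 0.1718 0.1712 0.1709 0.172  0.1724 0.174  0.174  0.1756 0.1759
 0.1749 0.1767 0.1766 0.1765 0.1775 0.1779 0.1795]
[0.7065 0.1918 0.0264] 0.6819725142098203
[0.7066 0.1821 0.0256] 0.6831161226358208
[0.7502 0.1861 0.0339] 0.7260745141420669
[0.7493 0.1802 0.0342] 0.7258038487456295
[0.7491 0.1697 0.0344] 0.7266700380293201
```

View pics/w7c.png

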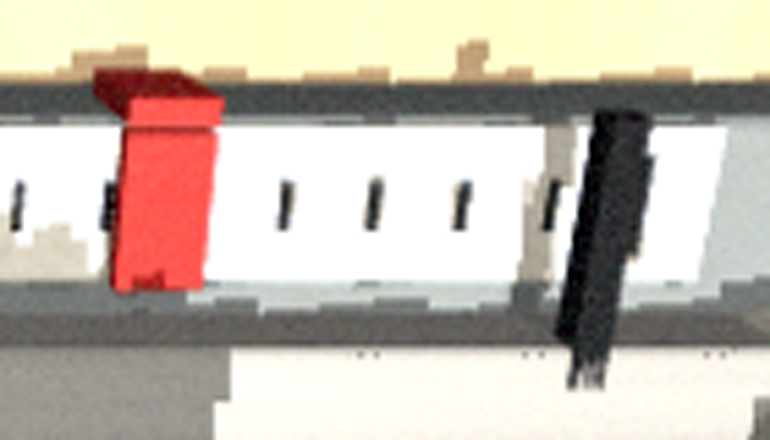

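>>> send_rows:
  steps:
    - [[-0.003, 0, 0], 0]
    - [[-0.009, 0, 0], 0]
    - [[-0.017, 0, 0], 0]
    - [[-0.025, 0, 0], 0]
    - [[-0.033, 0, 0], 0]
    - [[-0.04, 0, 0], 0]
    - [[-0.0435, 0, 0], 0]
    - [[-0.0435, 0, 0], 0]

```text
clock: 12.45
position: [0.6059, 0.1684, 0.0565]
ee_rot: [0.999, -0.054, 0.001, -0.0]
ft_force: [7.8, 1.1, -3.6]
grip_width: 0.225
```

Run:
```python
from h import *
o=snap('wrist','w8')
delta(.648,.162,.056,-.107)
crop('w8',330,150,490,250,5,'w8c')
```

```text
t 12.5 pos [0.606  0.1684 0.0565] yaw -0.1074 tilt [ 3.e-03  6.e-04 -1.e+00] F [ 8.22  1.59 -3.22] w 0.225
shift [0.0425 0.0018 0.0006] spin -0.0004
```

View pics/w8.png

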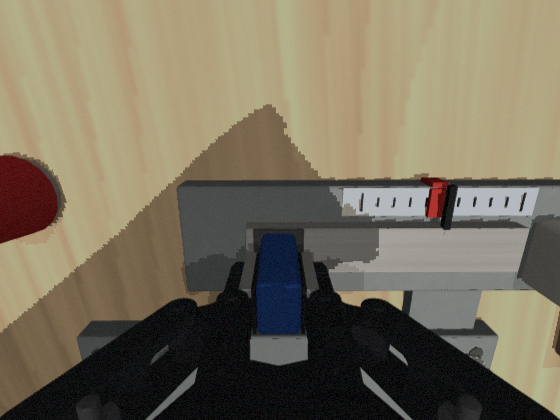

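View pics/w8c.png

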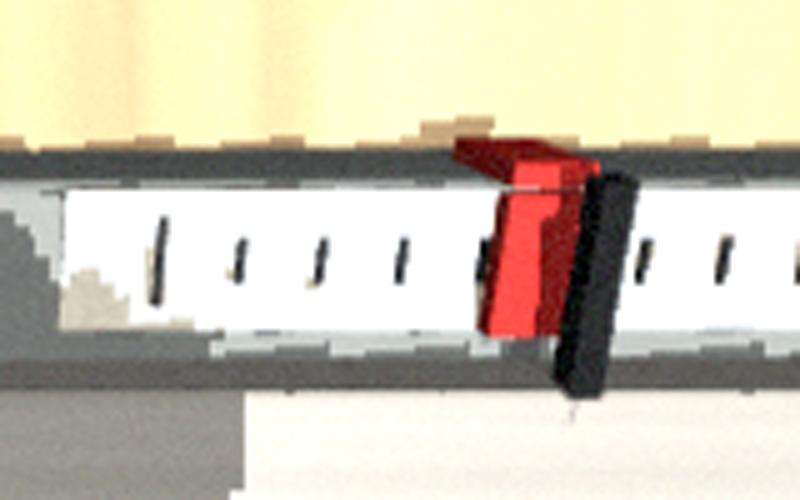

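Run:
```python
from h import *
p,D,K,T=load("w8"); psi=-.107; ex=np.array([np.cos(psi),np.sin(psi),0])
print(D[200,424:460].round(4)); print(p[200,424:462].sum(-1,dtype=int)); print(p[200,424:462,0].astype(int))
for z in (.0255,.0265): print("red L edge,R(183)",atz(K,T,428.2,201.5,z)@ex+.005,atz(K,T,437,184,z)@ex)
for z in (.034,.035): print("ptr",atz(K,T,450,200,z)@ex, atz(K,T,447,226,z)@ex)
```

```text
[0.1841 0.1846 0.1852 0.1853 0.1845 0.1845 0.1833 0.1825 0.1823 0.1831
 0.1832 0.1819 0.1822 0.1827 0.183  0.1828 0.1826 0.1828 0.1828 0.1815
 0.1834 0.1755 0.1746 0.1734 0.1731 0.1729 0.172  0.1726 0.1717 0.1733
 0.1723 0.     0.186  0.1864 0.1862 0.1852]
[547 441  21  51  72  96 182 264 271 276 269 259 269 245 117  93 120 119
 115 118 114  50  18   1  47  86 105  78  82  79 100 287 545 397  86 130
 342 552]
[177 143   4  21  50  62 120 172 173 174 173 172 172 158  81  77  80  82
  79  83  80  14   8   1  16  29  35  24  26  27  33  93 177 132  27  45
 117 180]
red L edge,R(183) 0.6816098851305392 0.6802134742842606
red L edge,R(183) 0.6810855766603837 0.6796685488720587
ptr 0.6846450918818949 0.6856763210232691
ptr 0.6840456616552208 0.6850706893231328
```

The pointer is still about 2–3 mm short of the middle of the mark. I'll pull it that bit further.

>>> send_rows:
  steps:
    - [[-0.001, 0, 0], 0]
    - [[-0.002, 0, 0], 0]
    - [[-0.0025, 0, 0], 0]
    - [[-0.0025, 0, 0], 0]
    - [[-0.0025, 0, 0], 0]
    - [[-0.0025, 0, 0], 0]
    - [[-0.0025, 0, 0], 0]
    - [[-0.0025, 0, 0], 0]

```text
clock: 13.5
position: [0.6037, 0.1686, 0.0565]
ee_rot: [0.999, -0.054, 0.002, -0.0]
ft_force: [8.5, 1.7, -3.7]
grip_width: 0.226
```

Run:
```python
from h import *
o=snap('wrist','w9')
delta(.648,.162,.056,-.107)
snap('top','top9'); snap('scene','scene9')
crop('w9',400,160,480,240,6,'w9a'); crop('top9',210,110,310,185,6,'top9a'); crop('scene9',200,200,340,330,5,'scene9a')
```

```text
t 13.55 pos [0.6037 0.1686 0.0565] yaw -0.1075 tilt [ 3.2e-03  6.0e-04 -1.0e+00] F [ 7.56  1.34 -4.32] w 0.226
shift [0.0448 0.0018 0.0006] spin -0.0005
```

View pics/w9a.png

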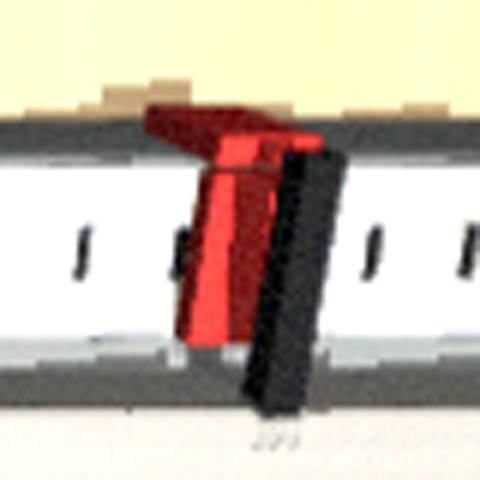

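View pics/top9a.png

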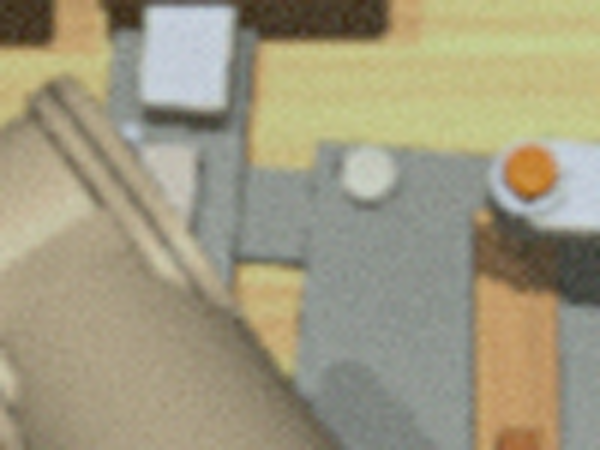

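View pics/scene9a.png

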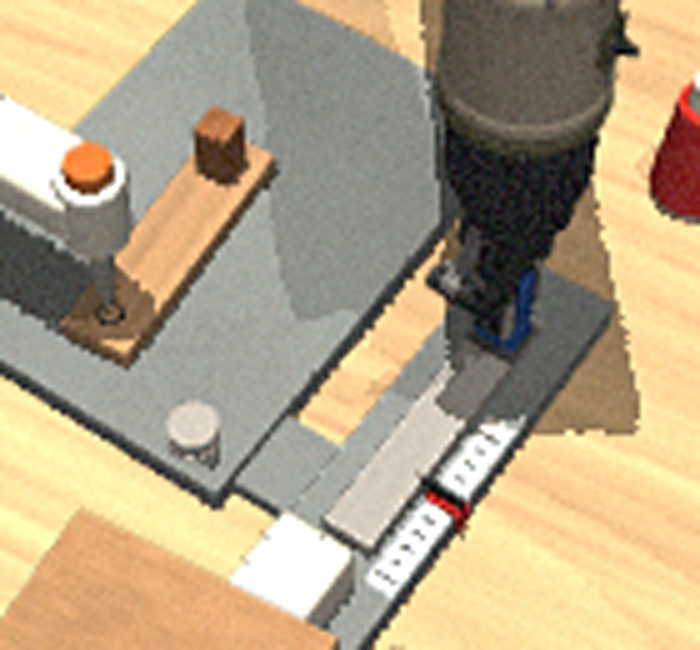

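Run:
```python
from h import *
p,D,K,T=load("w9"); psi=-.107; ex=np.array([np.cos(psi),np.sin(psi),0])
print("cam along",T[:3,3]@ex, T[:3,3])
for v in (190,197,204,211): print(v,"top z",[unproj(K,T,u,v,D[v,u])[2].round(4) for u in (434,437,440,444,448,450,452,454)])
for v,uL in [(193,433.2),(201.5,432.1),(212,430.5)]: print("red mid from L edge",atz(K,T,uL,v,.026)@ex+.005)
for v,a,b in [(193,287,337),(201.5,283,330),(212,277,322)]:
    # top-face edges
    print("ptr",[ (atz(K,T,a/6+399.6,v,z)@ex+atz(K,T,b/6+399.6,v,z)@ex)/2 for z in (.034,.0355)], atz(K,T,b/6+399.6,v,.035)@ex-atz(K,T,a/6+399.6,v,.035)@ex)
crop('scene9',270,285,310,320,14,'s9z'); crop('w9',425,180,465,220,14,'w9z')
```

```text
cam along 0.5827414962980022 [0.61259394 0.24672281 0.20025553]
190 top z [np.float64(0.0232), np.float64(0.0245), np.float64(0.0255), np.float64(0.0247), np.float64(0.0328), np.float64(0.0341), np.float64(0.0347), np.float64(0.0349)]
197 top z [np.float64(0.0263), np.float64(0.0248), np.float64(0.0257), np.float64(0.0254), np.float64(0.0341), np.float64(0.0346), np.float64(0.0345), np.float64(0.0343)]
204 top z [np.float64(0.0243), np.float64(0.0253), np.float64(0.0254), np.float64(0.0315), np.float64(0.0343), np.float64(0.0343), np.float64(0.0354), np.float64(0.0354)]
211 top z [np.float64(0.0257), np.float64(0.0253), np.float64(0.0251), np.float64(0.0326), np.float64(0.0338), np.float64(0.0351), np.float64(0.0352), np.float64(0.0222)]
red mid from L edge 0.6813220328743904
red mid from L edge 0.6814929271639717
red mid from L edge 0.681560056678694
ptr [np.float64(0.6826064914806085), np.float64(0.681705483908527)] 0.0047640733899748655
ptr [np.float64(0.6829723052592427), np.float64(0.6820679972215282)] 0.004519044776610026
ptr [np.float64(0.6834133623442571), np.float64(0.6825050749765222)] 0.00437601032214241
```

View pics/s9z.png

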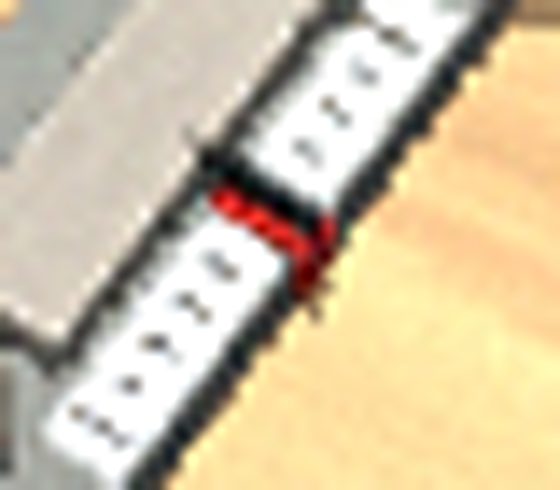

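View pics/w9z.png

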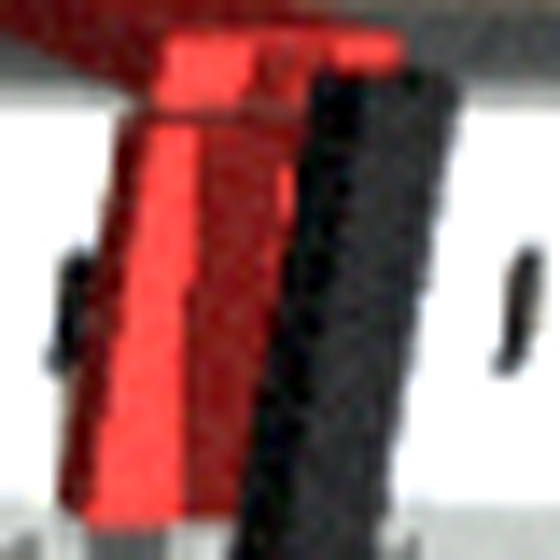

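The pointer stands within about 1 mm of the mark's middle, and the scene view agrees once parallax is allowed for. The ring is still under the punch, so I'm handing in.

```bash
python3 -c "
from h import *
delta(.648,.162,.056,-.107)
print(manip.hand_in())"
```

```text
t 13.65 pos [0.6037 0.1686 0.0565] yaw -0.1075 tilt [ 3.2e-03  7.0e-04 -1.0e+00] F [ 8.69  1.23 -4.17] w 0.222
shift [0.0448 0.0018 0.0006] spin -0.0005
the job is handed in; nothing more can be done
None
```

I slid the rail by its peg until the punch tip pointed inside the ring and let go. I then pulled the safety slide out about 44 mm and handed in at 13.7 s, still gripping the handle. The hand-in reports no verdict, so the checks below are my own measurements.

- **Rail:** after I let go, the wrist view put the ring's centre about 1 mm from the punch tip. Later wrist and scene pictures showed it still there, with the rail untouched on the bed.
- **Slide:** the wrist view puts the pointer within about 1 mm of the middle of the red mark. The scene view agrees once I allow for the pointer standing above the scale. The fingers are closed on the handle with 50 N commanded, and the wrist feels about 8.7 N of pull from the spring.
- **Disagreements:** the scene and top cameras differed by 2–4 mm on some points, so I relied on wrist views for the final positions. The top camera's view of the pointer was blocked by the arm, so it could not confirm the slide.
- **Bystanders:** I went near none of them and saw no sign of contact, but I did not measure their positions again.

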